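Slide the slicer's flat blade insert over the edge, pick it up and fit it

ROBOT

A 6-joint arm with a two-finger parallel gripper is mounted at the origin on a cart in front of the work surface, level with it; the furniture and walls round the work are solid. World frame = base frame: x ahead of the robot, y to its left, z up, the work surface at z = 0. Lengths are in m, angles in rad, forces in N, time in s.
With the tool pointing down it reaches from about 0.2 to 0.875 m from the base axis. Payload 3.4 kg.
Tool frame: the origin (TCP) lies between the finger pads; the fingertips stand 25 mm ahead of it and the grasp point (between the pads) lies 6 mm ahead of it (r.nose_length is the z of the fingertips in the tool frame, in m); z points along the fingers, y is the line along which they close (so a half turn about z gives the same grasp; the last joint's range is limited). The gripper opens to 94 mm and grips with 3 to 60 N. Pads are 16 mm wide; open, the fingers measure 119 mm over their backs; the gripper's body (75 mm by 177 mm) begins 78 mm behind the grasp point.
Start: joints at [1.174, 0.276, 1.505, -0, 1.361, -0.121], TCP at [0.157, 0.553, 0.23] pointing down, gripper open.
Joint ranges: [-2.89, 2.89], [-0.75, 2.08], [0.22, 2.7], [-1.18, 4.32], [0.11, 2.71], [-2.7, 2.7]. Speed limits (rad/s): [2.57, 2.57, 3.14, 3.14, 3.14, 3.14].

INTERFACE

Orientations are given as a unit quaternion [w, x, y, z].
In Python, from plant import r, gripper_to, inverse_kinematics, vision, models, telemetry gives the robot as it stands. Calls block until the motion is done:
- r.move_to(position, orientation): joint-space move of the TCP to a pose.
- r.move_l(position, rot=None, vel=0.15, guard=None): straight line of the TCP; rot=None keeps the orientation; vel is the mean speed in m/s. With guard (N) it stops when the force on the tool has changed by that much, and returns True; else False.
- r.movej(angles): joint-space move.
- gripper_to(opening, f_grip=None): finger opening in m; f_grip is the grip in N (None keeps the last); returns when the fingers have stopped.
- r.hold(seconds).
- inverse_kinematics(position, orientation): joint angles nearest the present ones, or None.
- vision.snapshot(name): name is "scene" or "top" or "wrist"; returns the picture (400x640x3 uint8, red, green, blue); there is no depth.
- vision.get_calibration(name): a dict with "fx", "fy", "cx", "cy" (pixels), "D" ([k1, k2, p1, p2, k3] as OpenCV has them; the pictures are not rectified), "position" and "orientation" of the camera in the world. Camera axes: x right, y down, z forward; pixel columns grow to the right and rows downward; lengths in m; the calibration is good to about 2 mm. A picture is of the moment at which its call begins: read the wrist's pose just before it. get_calibration takes no time and is no camera call; for the wrist camera it gives the pose at the moment of the call.
A pose or a line that the arm cannot do raises r.PlanningError and nothing moves.
- r.sign_off(): hands the job in; it is judged then, once.
Trained networks look in the newest picture that a camera, given by its name, has taken for a name from the list of things; names that differ only in an ending like _2 or _b are one class to them, and where a whole thing is asked for, a point or a joint stands for the part that bears it (a point fixed in the world has none). Each returns a list of dicts, best first, with "score" (0 to 1); they miss things now and then, are a little off and sometimes report something else, mostly with a low value. They report only what shows in the picture. A call takes as long as a camera call.
- models.boxes_of(thing, camera): "at" ([x, y, z] in m, in world coordinates, good to about 4 mm: the middle of the surface that is visible of it).
- models.regions_of(thing, camera): "pixels" (400x640 bool, what is visible of it).
- models.mark_of(thing, camera): "at" ([x, y, z] in m, in world coordinates, good to about 4 mm: a listed point, or the origin of a listed thing).
Readings, each from a call of its own:
- telemetry.current_t(): time.
- telemetry.current_joints(): joint angles.
- telemetry.current_dq(): joint speeds.
- telemetry.current_joint_efforts(): joint torques, N m.
- telemetry.current_ee_pos(): TCP position.
- telemetry.current_tool_rot(): TCP orientation.
- telemetry.current_wrist_force(): force on the tool from outside, world axes, zero at the start.
- telemetry.current_torque(): the same for the moment, N m.
- telemetry.current_opening(): finger opening in m.
- telemetry.current_finger_force(): force on a finger pad.
Only numpy, scipy, OpenCV 4.12 (cv2) and the standard library are available. Lean on these libraries where they do the work, as an engineer would, in place of code of your own. Each camera call takes 0.05 s, during which the arm holds its last target. There are 200 camera calls.

TASK

The vegetable slicer's steel blade insert lies flat on the worktop, too thin to pick up there: press lightly on it and slide it until its tab hangs out over the worktop's right-hand edge, without letting it fall, and take it by the tab. Then push it gently, nose first and level, into the slicer's rails until it stands against the stop and the sprung catch has dropped into its notch, and let go. Never press the insert hard on the worktop nor ram it into the slicer, and leave everything else where it stands.

Things in the scene. Friction and masses are not known exactly. Their poses are not given: they have to be found in the camera images.
- insert_mid (a point): Centre (half-way up) of the blade insert: a bare flat steel plate 180 mm long (x), 3 mm thick, 0.12 to 0.2 kg, loose, an oblique slicing blade in its top. Own +x to its nose, z up. Blade part 64 mm wide, x -35 to +90 mm; tab 40 mm wide with parallel sides, x -90 to -35 mm. Starts flat on the worktop with the tab roughly towards the right-hand edge.
- insert: The insert itself; origin on its underside, 1.5 mm below insert_mid, same axes. Outer corners are rounded (8 to 10 mm). Both long sides have a catch notch 14 mm long, 5 mm deep, centred at x = +58 mm. It balances at about x = +8 mm. On the worktop its friction is about 0.6, a fingertip holds on its top with about 1.0: 10 N of pressure drags it. It lies hard: touched from above at over 10 mm/s it takes a jolt of more than 35 N.
- insert_tab (a point): On the insert: the place to pinch it across the parallel sides of the tab (40 mm wide), 22 mm in from the tab's end, half-way up the plate; axes as insert_mid. Only the plate's 3 mm edge is pinched, so a few newtons up or down at the nose already turn it in the pads: grip firmly (100 N) and feel for small forces.
- insert_tab_end (a point): On the insert: middle of the rounded end of the tab (x = -90 mm from insert_mid); axes as insert_mid.
- insert_nose (a point): On the insert: middle of the nose edge (x = +90 mm from insert_mid); axes as insert_mid.
- right_edge (a point): A point on the worktop's upper right-hand edge, which runs straight along world x through it. The worktop (top z = 0, 41 mm thick) lies on its +y side; beyond it (-y) is free air down to the floor. The cabinet below stands 10 mm back from it.
- slicer: A white plastic vegetable slicer on suction feet (fixed): a low catch box 151 mm long (x -70 to +81 mm), 100 mm wide, 32 mm high, with a white deck that carries the rails standing in it. Origin under its middle; own +x is the way the insert is pushed in, z up; the open mouth at -x faces roughly to the right-hand edge. At home the insert's tab stands out of the mouth.
- slicer_mouth (a point): Point on the worktop plumb under the middle of the deck's mouth (x = -66 mm in the slicer); axes as slicer. A ledge along each side (|y| 24.5 to 33.5 mm), from the mouth to the stop, carries the insert's edges. The deck is set up or down: the ledges stand level, anywhere from 31 to 43 mm above the worktop; this height is not given and must be found by touch or sight.
- slicer_stop (a point): Point on the worktop plumb under the middle of the stop face at the far end of the rails (x = +65 mm in the slicer); axes as slicer. Side walls at y = +-33.5 mm (1.5 mm clear of the insert), flared to about +-39 mm at the mouth. Lips over the ledges, 5.5 mm above them, begin at x = -28 mm (a short lead-in from -35 mm); before that the ledges are open from above.
- catch (a joint): The catch: a sprung steel ball 12 mm across in the deck's +y wall, 32 mm before the stop. Value in m: 0 = fully out, 4 mm into the path of the insert's edge; the passing edge pushes it outwards (up to 0.0065) against 2 to 6 N, which takes a push of about 5 to 10 N along the rails; it drops back to about 0 in the notch when the insert is home.
- tin_1: A closed food tin, 75 mm across, 58 mm high, a bystander; origin under its centre.
- tomato_1: A small tomato, 33 mm across, 40 mm high, a bystander; origin under it.
- tomato_2: A second small tomato, 34 mm across, 41 mm high, a bystander; origin under it.
- onion_1: A red onion, about 66 mm across and 71 mm high, a bystander; origin under it.
- fork: A steel fork, 205 mm long, lying near the front edge, a bystander; origin under its middle.

How it is judged:
By the outcome, as a careful person would: the job done as asked, in the order asked, and still so for the second after the job is handed in, with the robot touching nothing.
It also fails if it takes over 72 s, if anything falls off the work surface, if the arm or the gripper's body presses on something with over 40 N, if the wrist force passes 120 N, or if a joint passes its speed limit or range.

## Working session

There is one attempt and no reset: what is moved stays moved. The work goes in short steps, each a Python script; the robot and the scene stay as the last script left them, time stands still between calls to the robot, and variables do not carry over. Pictures are saved under pics/ and viewed, at most 10 in all, crops included, and the job is handed in when it is done.

```bash
ls; mkdir -p pics
cat > h.py <<'E'
import numpy as np, cv2
from plant import r, gripper_to, inverse_kinematics, vision, models, telemetry as t
from scipy.spatial.transform import Rotation as R
def q(Rm):
    x=R.from_matrix(Rm).as_quat(); return [x[3],x[0],x[1],x[2]]
def mat(o): return R.from_quat([o[1],o[2],o[3],o[0]]).as_matrix()
def snap(n,f=None):
    im=vision.snapshot(n)
    if f: cv2.imwrite('pics/'+f,im[:,:,::-1])
    return im
def ray2z(px,c,z):
    K=np.array([[c['fx'],0,c['cx']],[0,c['fy'],c['cy']],[0,0,1.]])
    p=cv2.undistortPoints(np.array(px,float).reshape(-1,1,2),K,np.array(c['D'],float)).reshape(-1,2)
    d=np.c_[p,np.ones(len(p))]@mat(c['orientation']).T; o=np.array(c['position'])
    return o+d*((z-o[2])/d[:,2])[:,None]
def proj(P,c):
    K=np.array([[c['fx'],0,c['cx']],[0,c['fy'],c['cy']],[0,0,1.]])
    M=mat(c['orientation']).T; 
    return cv2.projectPoints(np.array(P,float).reshape(-1,1,3),cv2.Rodrigues(M)[0],-M@np.array(c['position']),K,np.array(c['D'],float))[0].reshape(-1,2)
E
cat > a.py <<'E'
from h import *
np.set_printoptions(precision=4,suppress=True)
for n in ['top','scene']:
    snap(n,n+'0.png'); c=vision.get_calibration(n); print(n,c['position'],c['fx'])
    for th in ['insert_mid','insert_tab','insert_tab_end','insert_nose','right_edge','slicer','slicer_mouth','slicer_stop','tin_1','tomato_1','onion_1','fork']:
        print(th,[(np.array(d['at']),round(d['score'],2)) for d in models.mark_of(th,n)[:2]])
print(t.current_t(),t.current_tool_rot(),t.current_wrist_force(),r.nose_length)
E
python3 a.py
```

```text
pics
top [0.4428 0.0771 1.0613] 367.0441058590479
insert_mid [(array([ 0.5007, -0.0724, -0.0008]), 0.6), (array([ 0.49  , -0.1658,  0.0004]), 0.42)]
insert_tab [(array([ 0.4922, -0.1431,  0.0004]), 0.81)]
insert_tab_end [(array([ 0.4884, -0.1669, -0.0022]), 0.67)]
insert_nose []
right_edge [(array([ 0.5009, -0.2393,  0.001 ]), 0.94)]
slicer [(array([0.4751, 0.2393, 0.0012]), 0.96)]
slicer_mouth [(array([0.4764, 0.1744, 0.0006]), 0.79)]
slicer_stop [(array([ 0.4691,  0.3033, -0.0006]), 0.97)]
tin_1 [(array([ 0.7144, -0.1908,  0.0006]), 0.91)]
tomato_1 [(array([0.3976, 0.364 , 0.001 ]), 0.65), (array([ 0.703 , -0.1061,  0.0048]), 0.65)]
onion_1 [(array([ 0.6911, -0.0526,  0.0012]), 0.63), (array([ 0.502 , -0.2387,  0.0012]), 0.63)]
fork [(array([0.3676, 0.1612, 0.0013]), 0.64), (array([ 0.5006, -0.0714,  0.0001]), 0.34)]
scene [-0.0172 -0.3654  0.936 ] 474.1490875150392
insert_mid [(array([ 0.498 , -0.0764,  0.0032]), 0.73)]
insert_tab [(array([0.5062, 0.0113, 0.0015]), 0.64), (array([ 0.4926, -0.1461,  0.0027]), 0.63)]
insert_tab_end [(array([ 0.4907, -0.1663, -0.0031]), 0.89), (array([ 0.7143, -0.1844,  0.0002]), 0.63)]
insert_nose [(array([0.5049, 0.0144, 0.0007]), 0.86)]
right_edge [(array([ 0.4996, -0.2376, -0.0003]), 0.63), (array([ 0.4957, -0.077 ,  0.0021]), 0.24)]
slicer [(array([0.4751, 0.2386, 0.0038]), 0.71)]
slicer_mouth []
slicer_stop [(array([ 0.4711,  0.3048, -0.0008]), 0.94)]
tin_1 [(array([ 0.717 , -0.188 , -0.0011]), 0.93)]
tomato_1 [(array([0.3919, 0.3616, 0.001 ]), 0.68), (array([ 0.7003, -0.1055, -0.0017]), 0.64)]
onion_1 [(array([ 0.6894, -0.0512, -0.0023]), 0.73)]
fork [(array([ 0.3632,  0.1624, -0.0002]), 0.78)]
1.3 [0.     0.1375 0.9905 0.0001] [ 0.2139  0.0708 -0.0359] 0.025
```

View pics/top0.png

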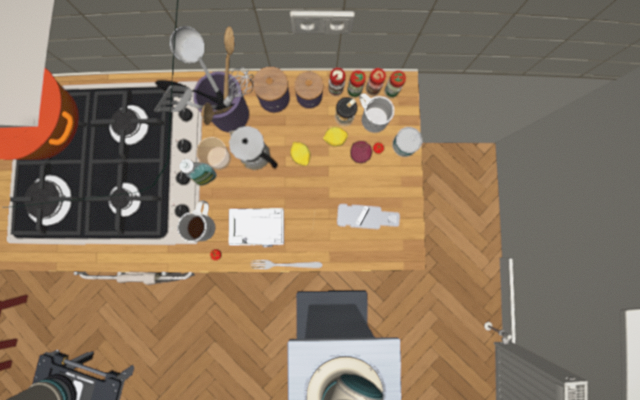

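View pics/scene0.png

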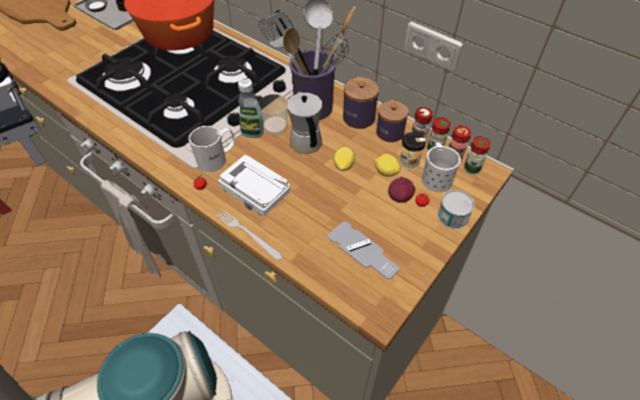

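The pictures agree with the networks. In the top view the insert is at about (367,216) with its tab to the right, the slicer at (256,227) and the right-hand edge at column 423. In the scene view the insert is at (363,249) and the slicer at (255,184). Next I look closely at the slicer with the wrist camera.

```bash
cat > b.py <<'E'
from h import *
np.set_printoptions(precision=4,suppress=True)
# tool x along slicer +x (yaw), z down
def tool(yaw):
    x=np.array([np.cos(yaw),np.sin(yaw),0]); z=np.array([0,0,-1.]); return q(np.c_[x,np.cross(z,x),z])
c=vision.get_calibration('wrist'); P=t.current_ee_pos(); M=mat(t.current_tool_rot())
print('cam in tool',M.T@(np.array(c['position'])-P), M.T@mat(c['orientation']))
for yaw in (np.pi/2,-np.pi/2):
    for p in ([.475,.2,.25],[.5,-.26,.08],[.475,.14,.05]): print(yaw,p,inverse_kinematics(p,tool(yaw)))
E
python3 b.py
```

```text
cam in tool [ 0.0768  0.0006 -0.1546] [[-0.0005 -0.9651 -0.262 ]
 [ 1.     -0.0003 -0.0009]
 [ 0.0008 -0.262   0.9651]]
1.5707963267948966 [0.475, 0.2, 0.25] [ 0.2635  0.1748  1.5927 -0.      1.374   0.2635]
1.5707963267948966 [0.5, -0.26, 0.08] [-0.603   0.3828  1.7503 -0.      1.0085 -0.603 ]
1.5707963267948966 [0.475, 0.14, 0.05] [ 0.146   0.3334  1.934  -0.      0.8742  0.146 ]
-1.5707963267948966 [0.475, 0.2, 0.25] None
-1.5707963267948966 [0.5, -0.26, 0.08] [-0.603   0.3828  1.7503 -0.      1.0085  2.5386]
-1.5707963267948966 [0.475, 0.14, 0.05] None
```

```bash
sed -n '/^def tool/,/^    x=/p' b.py >> h.py
cat > c.py <<'E'
from h import *
np.set_printoptions(precision=4,suppress=True)
r.move_to([.475,.17,.19],tool(np.pi/2))
snap('wrist','w1.png'); c=vision.get_calibration('wrist'); print(c)
for th in ['slicer','slicer_mouth','slicer_stop']:
    print(th,[(np.array(d['at']),round(d['score'],2)) for d in models.mark_of(th,'wrist')[:2]])
print(t.current_t())
E
python3 c.py
```

```text
{'fx': 353.6215524897172, 'fy': 353.6215524897172, 'cx': 324.50300919419504, 'cy': 195.31576725901473, 'D': array([0.0116, 0.    , 0.    , 0.    , 0.    ]), 'position': array([0.4741, 0.2477, 0.3448]), 'orientation': array([0.1322, 0.9912, 0.0005, 0.0002])}
slicer [(array([ 0.4701,  0.2382, -0.0027]), 0.77)]
slicer_mouth [(array([0.4709, 0.1721, 0.0013]), 0.67)]
slicer_stop [(array([0.4757, 0.3045, 0.003 ]), 0.62)]
3.3167
```

View pics/w1.png

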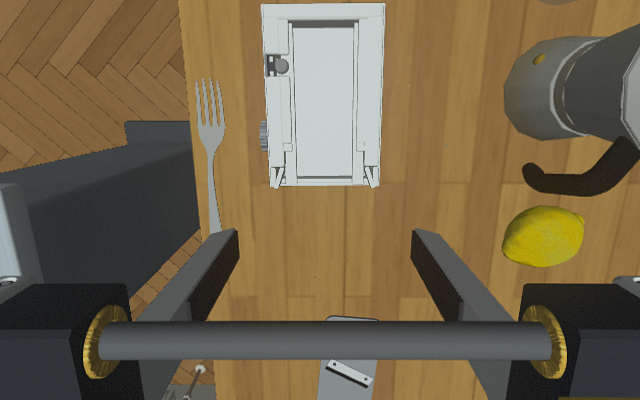

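The slicer shows at columns 261–386, rows 3–187, with its mouth at the bottom (row 187) and the catch ball at (281,66). I enlarge it to get the axis exactly.

```bash
python3 -c "
import cv2
a=cv2.imread('pics/w1.png')[0:200,255:395]; cv2.imwrite('pics/w1c.png',cv2.resize(a,None,fx=3,fy=3,interpolation=cv2.INTER_CUBIC)[:600])"
```

```text
(no output)
```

View pics/w1c.png

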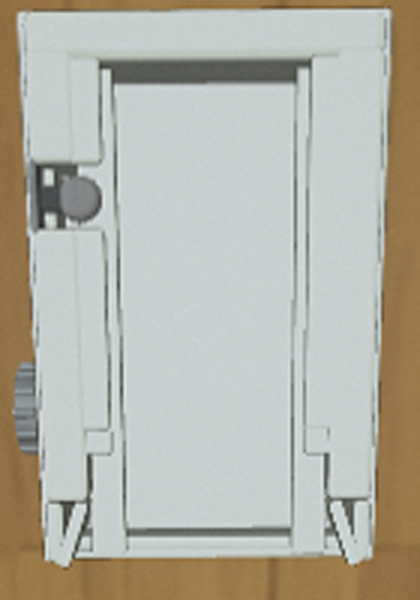

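```bash
cat > d.py <<'E'
from h import *
np.set_printoptions(precision=4,suppress=True)
c=vision.get_calibration('wrist')
px=np.array([[113,75],[299,75],[127,548],[295,548],[88,470],[330,470],[103,63],[310,63],[110,430],[305,430]])/3.+[255,0]
for z in (.031,.037,.043):
    w=ray2z(px,c,z); print(z);
    for i in range(0,10,2):
        print(w[i,:2],w[i+1,:2],'mid',(w[i,:2]+w[i+1,:2])/2,'wid',np.linalg.norm(w[i]-w[i+1]))
    m1=(w[0]+w[1])/2;m0=(w[2]+w[3])/2; print('yaw',np.degrees(np.arctan2(*(m1-m0)[[1,0]])))
E
python3 d.py
```

```text
0.031
[0.4483 0.3054] [0.4986 0.3054] mid [0.4734 0.3054] wid 0.0502786714607833
[0.4495 0.1742] [0.5005 0.1742] mid [0.475  0.1742] wid 0.050984505744927286
[0.4384 0.198 ] [0.5104 0.1981] mid [0.4744 0.198 ] wid 0.07200238182133055
[0.4457 0.3083] [0.5015 0.3084] mid [0.4736 0.3084] wid 0.055796695248784396
[0.4452 0.2099] [0.5026 0.2099] mid [0.4739 0.2099] wid 0.057443481518836916
yaw 90.67908991179249
0.037
[0.4488 0.3043] [0.4981 0.3043] mid [0.4734 0.3043] wid 0.04931708861824649
[0.45   0.1756] [0.5    0.1756] mid [0.475  0.1756] wid 0.05000942377606937
[0.439  0.1989] [0.5097 0.199 ] mid [0.4744 0.199 ] wid 0.07062533161356639
[0.4462 0.3072] [0.5009 0.3072] mid [0.4736 0.3072] wid 0.05472957984452525
[0.4457 0.2106] [0.5021 0.2106] mid [0.4739 0.2106] wid 0.05634487122068739
yaw 90.67908991179246
0.043
[0.4493 0.3032] [0.4976 0.3032] mid [0.4735 0.3032] wid 0.048355505775709635
[0.4504 0.177 ] [0.4995 0.177 ] mid [0.475 0.177] wid 0.049034341807211404
[0.4397 0.1999] [0.509 0.2  ] mid [0.4743 0.1999] wid 0.06924828140580226
[0.4468 0.306 ] [0.5004 0.3061] mid [0.4736 0.306 ] wid 0.05366246444026622
[0.4463 0.2113] [0.5015 0.2114] mid [0.4739 0.2113] wid 0.055246260922537815
yaw 90.67908991179246
```

The ledge spacing comes out at 49–50 mm, so the slicer axis runs through (0.475, 0.176) at a yaw of 90.7°. Next I touch both ledges with the fingertips.

```bash
cat > e.py <<'E'
from h import *
np.set_printoptions(precision=4,suppress=True)
yaw=np.radians(90.7)
gripper_to(.036)
r.move_to([.4746,.189,.083],tool(yaw))
print('f0',t.current_wrist_force())
g=r.move_l([.4746,.189,.050],vel=.009,guard=2.5)
p=t.current_ee_pos(); print(g,p,'tipz',p[2]-.025,t.current_wrist_force(),t.current_torque())
r.move_l([.4746,.189,p[2]+.01],vel=.1)
r.move_l([.4746,.189,.1],vel=.15)
# go look at the insert
gripper_to(0.0)
r.move_to([.497,-.12,.16],tool(np.radians(86)))
snap('wrist','w2.png')
for th in ['insert_mid','insert_tab','insert_tab_end','insert_nose','right_edge']:
    print(th,[(np.array(d['at']),round(d['score'],2)) for d in models.mark_of(th,'wrist')[:2]])
print(t.current_t(),t.current_opening())
E
python3 e.py
```

```text
f0 [ 0.4598 -0.4143  0.2832]
True [0.4745 0.189  0.06  ] tipz 0.03498612895941315 [0.0287 0.5916 3.3198] [-0.0463  0.0297 -0.0038]
insert_mid [(array([ 0.4973, -0.0732,  0.0011]), 0.9)]
insert_tab [(array([ 0.4939, -0.1421,  0.0023]), 0.71), (array([ 0.7127, -0.1903,  0.0015]), 0.61)]
insert_tab_end [(array([ 0.4935, -0.1658, -0.0002]), 0.97)]
insert_nose [(array([0.506 , 0.0128, 0.0009]), 0.93)]
right_edge []
9.95 0.0005438593261928845
```

View pics/w2.png

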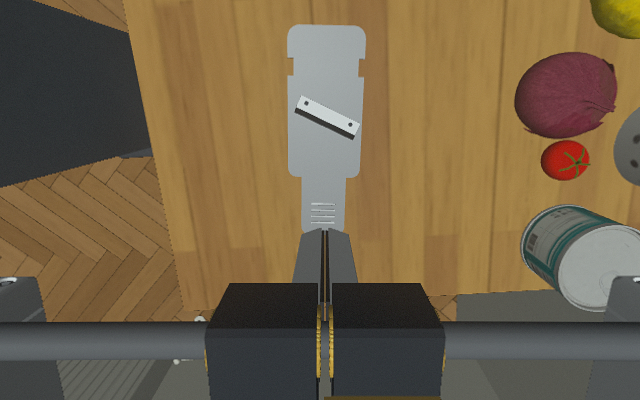

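The insert is clear: nose at (327,25), tab end at (323,233), blade at (297–360, 97–137). The ledge height from touch is 0.035 m. Now I press lightly behind the blade and slide.

```bash
cat > f.py <<'E'
from h import *
np.set_printoptions(precision=4,suppress=True)
c=vision.get_calibration('wrist')
n,e=ray2z([[327,25],[322.7,233]],c,.003); d=n-e; yaw=np.arctan2(d[1],d[0])
print('nose',n,'end',e,'len',np.linalg.norm(d),'yaw',np.degrees(yaw))
u=d/np.linalg.norm(d); P=(e+n)/2-.018*u; o=tool(yaw)
r.move_to([P[0],P[1],.042],o)
f0=t.current_wrist_force()
g=r.move_l([P[0],P[1],.024],vel=.007,guard=4)
p=np.array(t.current_ee_pos()); print(g,p,t.current_wrist_force()-f0)
z=p[2]
for i in range(12):
    f=(t.current_wrist_force()-f0)[2]
    print(round(z,5),round(f,2))
    if f>9: break
    z-=.0002; r.move_l([p[0],p[1],z],vel=.005)
print(t.current_t())
np.save('st.npy',[p[0],p[1],z,yaw,*f0,e[1]])
E
python3 f.py
```

```text
nose [0.5076 0.0147 0.003 ] end [ 0.4916 -0.1634  0.003 ] len 0.17887930781743883 yaw 84.8701896308503
True [ 0.4981 -0.0923  0.0283] [-0.6345  1.2808  4.4707]
0.02829 4.47
0.02809 4.31
0.02789 5.51
0.02769 6.82
0.02749 8.53
0.02729 9.53
13.575
```

```bash
cat > g.py <<'E'
from h import *
np.set_printoptions(precision=4,suppress=True)
x,y,z,yaw,*f=np.load('st.npy'); f0=np.array(f[:3]); u=np.array([np.cos(yaw),np.sin(yaw)])
s=0
for ds in [.01,.02,.03,.03,.028]:
    s+=ds; q_=np.array([x,y])-s*u
    r.move_l([*q_,z],vel=.05)
    F=t.current_wrist_force()-f0; print(s,F,t.current_ee_pos()[2])
    if F[2]>18: z+=.0006
    elif F[2]<8.5: z-=.0003
    if F[2]>28: break
print(t.current_t())
snap('wrist','w3.png'); snap('top','t3.png')
for cam in('wrist','top'):
  for th in ['insert_mid','insert_nose','insert_tab_end']:
    print(th,[(np.array(d['at']),round(d['score'],2)) for d in models.mark_of(th,cam)[:2]])
E
python3 g.py
```

```text
0.01 [-0.2669  2.6663  8.9446] 0.028228597605483817
0.03 [0.0635 3.3254 8.8604] 0.028228539748759975
0.06 [0.3177 3.9403 9.1142] 0.028239433752030606
0.09 [-0.089   4.5847  9.351 ] 0.02820754479695358
0.118 [0.1949 4.1544 9.5199] 0.02820624205631286
16.6833
insert_mid [(array([ 0.4863, -0.1929,  0.0025]), 0.73)]
insert_nose [(array([ 0.4939, -0.1026,  0.0026]), 0.63)]
insert_tab_end []
insert_mid [(array([ 0.4912, -0.1923, -0.0003]), 0.58)]
insert_nose [(array([ 0.4954, -0.1065,  0.0015]), 0.55)]
insert_tab_end []
```

View pics/w3.png

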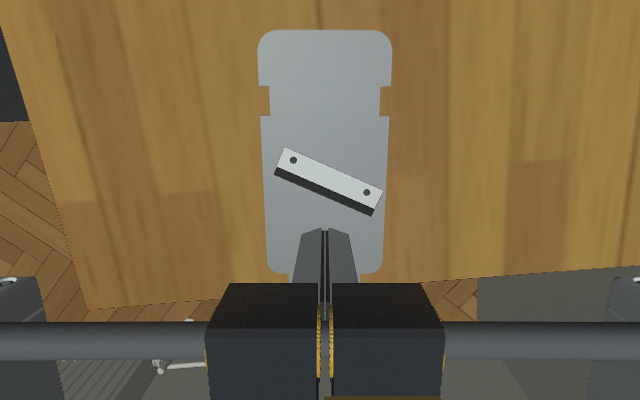

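The insert followed the finger and its nose is at (325,29). I check the overhang from the picture, then lift off and grip the tab.

```bash
cat > g2.py <<'E'
from h import *
np.set_printoptions(precision=4,suppress=True)
x,y,z,yaw,*f=np.load('st.npy')
c=vision.get_calibration('wrist')
w=ray2z([[258,60],[391.5,60],[266,250],[383,250]],c,.003)
n=ray2z([[325,29.5]],c,.003)[0]; m=(w[0]+w[1])/2-(w[2]+w[3])/2
yaw2=np.arctan2(m[1],m[0]); u=np.array([np.cos(yaw2),np.sin(yaw2),0])
print('edge',ray2z([[88,308],[425,282],[640,265]],c,0)); print('nose',n,'yaw',np.degrees(yaw2),'wid',np.linalg.norm(w[0]-w[1]),'end',n-.18*u)
T=n-.158*u; print('tab',T)
np.save('tab.npy',[T[0],T[1],yaw2])
p=t.current_ee_pos()
r.move_l([p[0],p[1],p[2]+.06],vel=.08)
gripper_to(.065)
r.move_to([T[0],T[1],.07],tool(yaw2))
snap('scene','s4.png'); 
for th in ['insert_mid','insert_nose','insert_tab_end','insert_tab','right_edge']:
    print(th,[(np.array(d['at']),round(d['score'],2)) for d in models.mark_of(th,'scene')[:2]])
im=cv2.imread('pics/s4.png'); a=im[200:360,280:480]; cv2.imwrite('pics/s4c.png',cv2.resize(a,None,fx=3.5,fy=3.5))
print(t.current_t())
E
python3 g2.py
```

```text
edge [[ 0.3467 -0.2372  0.    ]
 [ 0.5427 -0.2385  0.    ]
 [ 0.6625 -0.2384  0.    ]]
nose [ 0.4976 -0.1014  0.003 ] yaw 84.71903894215892 wid 0.06367542252799015 end [ 0.481  -0.2806  0.003 ]
tab [ 0.4831 -0.2587  0.003 ]
insert_mid [(array([0.4702, 0.3059, 0.0052]), 0.61)]
insert_nose [(array([ 0.4939, -0.1031, -0.0004]), 0.82), (array([0.4724, 0.3019, 0.0033]), 0.55)]
insert_tab_end [(array([ 0.4819, -0.2829,  0.0024]), 0.79)]
insert_tab [(array([ 0.4848, -0.2598,  0.0049]), 0.83)]
right_edge []
19.7
```

View pics/s4c.png

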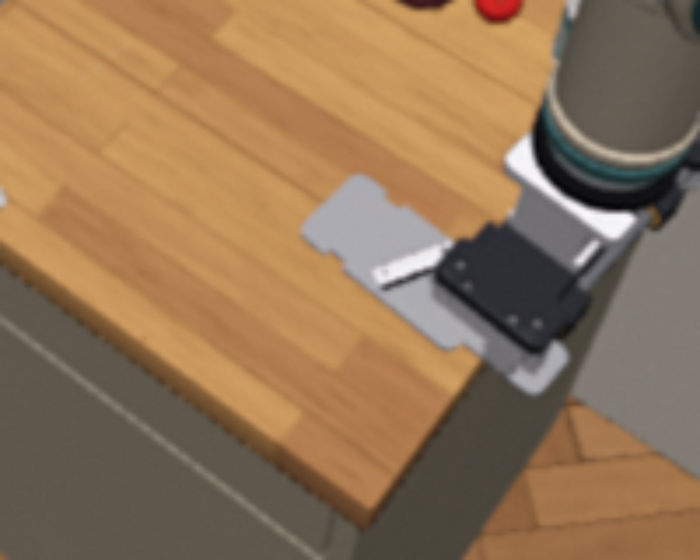

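The tab hangs out over the edge at about (540,370) in the crop, with the gripper above it. I go down and grip.

```bash
cat > i.py <<'E'
from h import *
np.set_printoptions(precision=4,suppress=True)
T=np.load('tab.npy')
f0=t.current_wrist_force()
print(r.move_l([T[0],T[1],.0075],vel=.05,guard=6), t.current_wrist_force()-f0)
try: print(gripper_to(.03,f_grip=100))
except Exception as e: print(e); gripper_to(.03,f_grip=60)
print(t.current_opening(),t.current_finger_force(),t.current_wrist_force()-f0)
r.move_l([T[0],T[1],.05],vel=.04)
print(t.current_ee_pos(),t.current_wrist_force()-f0,t.current_torque(),t.current_opening(),t.current_finger_force())
r.move_l([T[0],T[1],.09],vel=.08)
snap('wrist','w5.png'); print(t.current_t())
E
python3 i.py
```

```text
False [-0.2246 -1.0719  0.3876]
False
0.0374732680724926 60.000627636909485 [-0.799  -0.3181  1.4781]
[ 0.4828 -0.2586  0.0497] [-0.4323 -1.7017 -1.2708] [-0.1532  0.0648  0.0455] 0.03777402004733116 59.99880641698837
23.5917
```

View pics/w5.png

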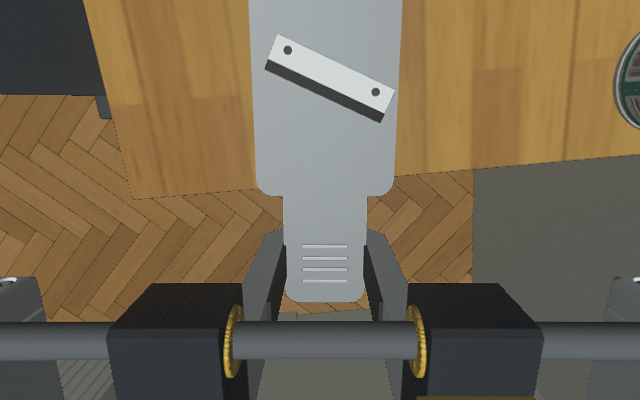

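The tab is held squarely: the tab runs cols 284–367 and its end is at row 302. I fit the insert's pose in the hand from its edges to find any droop.

```bash
cat > pose.py <<'E'
from h import *
from scipy.optimize import least_squares
def edge_pts(g,rows,c0,slope,w=7):
    out=[]
    for v in rows:
        c=c0+slope*v; k=int(round(c)); s=g[v,k-w:k+w+1].astype(float)
        d=np.abs(np.diff(cv2.GaussianBlur(s.reshape(1,-1,3),(5,1),1)[0],axis=0)).sum(1); i=int(d.argmax())
        if 0<i<len(d)-1:
            a,b,e=d[i-1:i+2]; i=i+.5*(a-e)/(a-2*b+e+1e-9); out.append([k-w+i+.5,v])
    return np.array(out)
def clean(p):
    for _ in range(4):
        f=np.polyfit(p[:,1],p[:,0],1); e=np.abs(np.polyval(f,p[:,1])-p[:,0]); p=p[e<max(.5,2*np.median(e))]
    return p
def fit(im,c,eL,eR,tL,tR,rb,rt,end,sh):
    """eL.. = (c0,slope) guesses; returns insert-origin(top) pose: params and R,t in tool frame"""
    S=[(clean(edge_pts(im,range(*rb),*eL)),1,.032),(clean(edge_pts(im,range(*rb),*eR)),1,-.032),
       (clean(edge_pts(im,range(*rt),*tL)),1,.020),(clean(edge_pts(im,range(*rt),*tR)),1,-.020),
       (np.array(end,float),0,-.09),(np.array(sh,float),0,-.035)]
    K=np.array([[c['fx'],0,c['cx']],[0,c['fy'],c['cy']],[0,0,1.]])
    M=mat(t.current_tool_rot()); P=np.array(t.current_ee_pos()); C=M.T@(np.array(c['position'])-P); A=M.T@mat(c['orientation'])
    D=[]
    for p,a,val in S:
        n=cv2.undistortPoints(p.reshape(-1,1,2),K,np.array(c['D'],float)).reshape(-1,2); D.append((np.c_[n,np.ones(len(n))]@A.T,a,val))
    # insert frame nominal in tool frame: x=x, y=-y, z=-z
    N=np.diag([1.,-1,-1])
    def res(q_):
        Rm=R.from_rotvec(q_[:3]).as_matrix()@N; o=np.array([.068,0,.0045])+q_[3:]
        out=[]
        for d,a,val in D:
            dd=d@Rm; cc=(C-o)@Rm; s=-cc[2]/dd[:,2]; X=cc+s[:,None]*dd
            out.append((X[:,a]-val)*1000/np.sqrt(len(d)))
        return np.concatenate(out+[[q_[0]*1000*.02]])
    s=least_squares(res,np.zeros(6)); return s.x,np.sqrt((s.fun**2).sum()),[len(k[0]) for k in S]
E
cat > j.py <<'E'
from pose import *
im=cv2.imread('pics/w5.png'); c=vision.get_calibration('wrist')
def ln(a,b): s=(b[0]-a[0])/(b[1]-a[1]); return a[0]-s*a[1],s
x,e,n=fit(im,c,ln((249,0),(256.5,180)),ln((402,0),(395,180)),ln((284,200),(285.5,235)),ln((368,200),(366,235)),(4,178),(200,232),[[315,302],[325,302],[335,302]],[[270,195.5],[380,195.5]])
print('rot deg about tool xyz',np.degrees(x[:3]),'off mm',x[3:]*1000,e,n)
E
python3 j.py
```

```text
rot deg about tool xyz [ 0.02990169 -2.29420578  0.13776637] off mm [ 0.05584033 -0.5418823   2.40319913] 0.2088004130077384 [174, 167, 32, 29, 3, 2]
```

The fit has a 0.2 mm residual and shows the nose drooping 2.3°, which I cancel by tilting the tool. I carry the insert to just before the mouth and check it there.

```bash
cat >> h.py <<'E'
N_=np.diag([1.,-1,-1])
def tcp_for(sx,zu,x,lat=0.,yaw=np.radians(90.6),pitch=0.):
    """TCP pose so the insert's nose is at slicer x=sx, underside height zu, level; x=fit params"""
    u=np.array([np.cos(yaw),np.sin(yaw),0]); l=np.array([-u[1],u[0],0])
    o0=np.array([.475-(.239-.1756)*.0105,.239,0])
    Ri=np.c_[u,l,[0,0,1]]@R.from_euler('y',-pitch).as_matrix()
    p=o0+u*(sx-.09)+l*lat+[0,0,zu+.003]
    Rm=R.from_rotvec(x[:3]).as_matrix()@N_; Rt=Ri@Rm.T
    return p-Rt@(np.array([.068,0,.0045])+x[3:]), q(Rt)
E
cat > k.py <<'E'
from pose import *
np.set_printoptions(precision=4,suppress=True)
x=np.radians([0,-2.294,.138]); x=np.r_[x,[.00005,-.00054,.0027]]; np.save('x.npy',x)
p,o=tcp_for(-.085,.06,x); print(p,o)
r.move_l([.4828,-.2586,.1],vel=.1)
r.move_l(p,rot=o,vel=.12)
p,o=tcp_for(-.078,.0362,x); r.move_l(p,rot=o,vel=.06)
r.hold(.3); print(p,t.current_ee_pos(),o,t.current_tool_rot(),t.current_wrist_force())
im=snap('wrist','w6.png'); print(t.current_t(), t.current_opening())
E
python3 k.py
```

```text
[ 0.4776 -0.0043  0.0675] [np.float64(-0.014228488592141727), np.float64(0.702397309959692), np.float64(0.7115035595615241), np.float64(0.014080262961056265)]
[0.4775 0.0027 0.0437] [0.4778 0.0027 0.044 ] [np.float64(-0.014228488592141727), np.float64(0.702397309959692), np.float64(0.7115035595615241), np.float64(0.014080262961056265)] [-0.0139  0.7024  0.7115  0.0143] [-1.1001  0.3738 -1.7283]
27.0417 0.03794773725204644
```

View pics/w6.png

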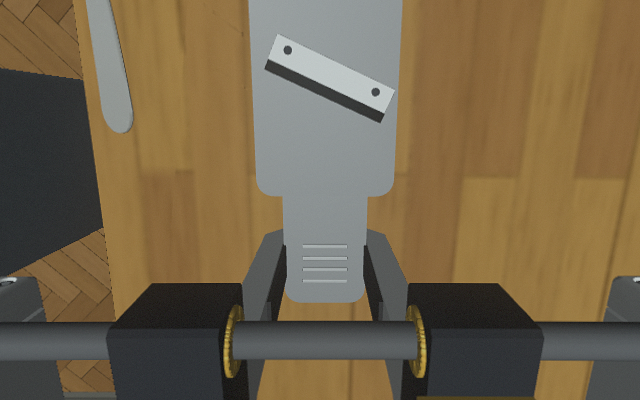

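```bash
cat > l.py <<'E'
from h import *
np.set_printoptions(precision=3,suppress=True)
x=np.load('x.npy'); f0=t.current_wrist_force(); m0=t.current_torque()
for sx,v in [(-.055,.03),(-.038,.03),(-.03,.02),(-.02,.02),(-.005,.02)]:
    p,o=tcp_for(sx,.0362,x); g=r.move_l(p,rot=o,vel=v,guard=3)
    print(sx,g,t.current_wrist_force()-f0,t.current_torque()-m0,t.current_ee_pos()-p)
    if g: break
snap('scene','s7.png'); print(t.current_t())
E
python3 l.py
```

```text
-0.055 True [-1.378 -1.39  -1.216] [-0.205  0.099  0.051] [-0.001 -0.008 -0.   ]
27.6333
```

```bash
cat > m.py <<'E'
from h import *
np.set_printoptions(precision=3,suppress=True)
for i in range(4): r.hold(.1); print(t.current_wrist_force(),t.current_torque(),t.current_ee_pos())
im=cv2.imread('pics/s7.png'); a=im[130:270,190:340]; cv2.imwrite('pics/s7c.png',cv2.resize(a,None,fx=4.2,fy=4.2,interpolation=cv2.INTER_CUBIC))
E
python3 m.py
```

```text
[-0.228  0.488 -1.341] [-0.268  0.14  -0.057] [0.476 0.017 0.043]
[-0.498  0.345 -2.009] [-0.274  0.082  0.007] [0.476 0.017 0.043]
[-0.211 -0.001 -1.304] [-0.224  0.058  0.032] [0.476 0.017 0.043]
[-1.515  0.241 -1.231] [-0.301  0.081  0.062] [0.476 0.017 0.043]
```

View pics/s7c.png

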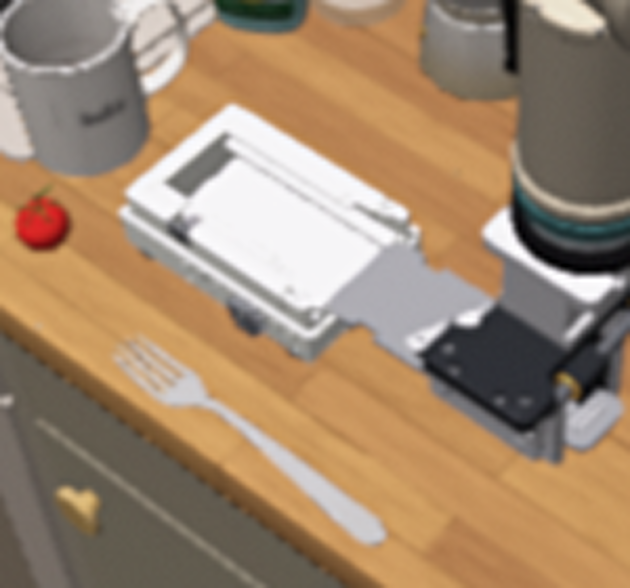

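The nose lies over the mouth and static forces are at baseline (noise about 0.6 N), so motion noise tripped the guard. I go on with averaged readings.

```bash
cat > l.py <<'E'
from h import *
import sys
np.set_printoptions(precision=3,suppress=True)
x=np.load('x.npy')
def F(n=4):
    a=[]
    for i in range(n): r.hold(.03); a.append(np.r_[t.current_wrist_force(),t.current_torque()])
    return np.mean(a,0)
B=np.array([-.9,.35,-1.6,-.25,.09,.01])
lat,zu,G=[float(v) for v in sys.argv[1:4]]
for sx in sys.argv[4:]:
    sx=float(sx)
    p,o=tcp_for(sx,zu,x,lat); g=r.move_l(p,rot=o,vel=.02,guard=G); f=F()-B
    print(sx,g,f,t.current_ee_pos()-p)
    if g or np.linalg.norm(f[:3])>G: break
print(t.current_t())
E
python3 l.py 0 .0362 5 -.055 -.038 -.03 -.02 -.005
```

```text
-0.055 True [ 1.383 -2.444  0.284 -0.263 -0.093 -0.096] [-0.001 -0.008 -0.001]
28.4167
```

The stop is real: the nose meets something at x ≈ -63, probably the ledge's front face, so it is slightly low. I back off, refit, raise it 2.5 mm, enter over the open ledge and feel downwards.

```bash
cat > n.py <<'E'
from pose import *
np.set_printoptions(precision=3,suppress=True)
x=np.load('x.npy')
def ln(a,b): s=(b[0]-a[0])/(b[1]-a[1]); return a[0]-s*a[1],s
def dofit():
    im=snap('wrist')[:,:,::-1]; c=vision.get_calibration('wrist')
    y,e,n=fit(im,c,ln((249,0),(256.5,180)),ln((402,0),(395,180)),ln((284,200),(285.5,235)),ln((368,200),(366,235)),(4,178),(200,232),[[315,302],[325,302],[335,302]],[[270,195.5],[380,195.5]])
    print('fit',np.degrees(y[:3]),y[3:]*1000,e,n)
p,o=tcp_for(-.078,.0362,x); r.move_l(p,rot=o,vel=.05)
dofit()
p,o=tcp_for(-.078,.0387,x); r.move_l(p,rot=o,vel=.05)
E
python3 n.py; python3 l.py 0 .0387 5 -.058 -.045
```

```text
fit [ 0.029 -2.272  0.131] [ 0.225 -0.498  2.254] 0.09250658696337746 [174, 168, 32, 32, 3, 2]
-0.058 False [ 1.053 -0.335  0.395  0.059 -0.023 -0.001] [ 0. -0. -0.]
-0.045 False [ 0.653 -0.909  0.288  0.051 -0.042 -0.054] [ 0. -0. -0.]
31.3833
```

```bash
cat > s.py <<'E'
from h import *
np.set_printoptions(precision=3,suppress=True)
x=np.load('x.npy')
def F(n=5):
    a=[]
    for i in range(n): r.hold(.02); a.append(np.r_[t.current_wrist_force(),t.current_torque()])
    return np.mean(a,0)
B=F(8); print(B)
for zu in np.arange(.0383,.0345,-.0004):
    p,o=tcp_for(-.045,zu,x); r.move_l(p,rot=o,vel=.02); f=F()-B
    print(round(zu,4),f,(t.current_ee_pos()-p)[2])
    if abs(f[3])>.12 or f[2]>1.2: break
print(t.current_t())
E
python3 s.py
```

```text
[ 0.267  0.146 -1.14  -0.194  0.063  0.004]
0.0383 [-0.363 -0.252 -0.291 -0.006 -0.     0.004] -5.507137172400256e-06
0.0379 [-0.428 -0.479 -0.006  0.012  0.009 -0.011] -5.933231769214564e-06
0.0375 [-0.22  -0.096 -0.125  0.026 -0.012 -0.031] 1.3031901289539682e-05
0.0371 [-0.306 -0.144 -0.423  0.035  0.002  0.015] -3.6485774765962486e-06
0.0367 [-0.358 -0.211  0.214  0.041 -0.013  0.008] -1.2897052469790227e-05
0.0363 [-0.161 -0.207  0.206  0.068  0.002 -0.017] 6.903508858173424e-06
0.0359 [-0.493  0.07   0.223  0.069 -0.038  0.002] -6.707272758123273e-06
0.0355 [-0.497 -0.232 -0.242  0.073  0.002 -0.011] 3.299808988173336e-06
0.0351 [-0.537  0.129  0.194  0.111 -0.008  0.023] 1.0696528853056109e-05
0.0347 [-0.422 -0.276  0.09   0.095 -0.053 -0.001] 1.5000343156559848e-06
34.85
```

The contact is soft and starts at about 0.0375, so the nose sits about 2.4 mm low and the true droop is about 3.2°. I correct the tilt and go on.

```bash
cat > u.py <<'E'
from h import *
x=np.load('x.npy'); x[1]=np.radians(-3.15); x[5]=.068*np.sin(np.radians(3.15))-.0001; np.save('x.npy',x)
p,o=tcp_for(-.045,.036,x); r.move_l(p,rot=o,vel=.03)
E
python3 u.py; python3 l.py 0 .036 5 -.045 -.036 -.028 -.018 -.005 .01
```

```text
-0.045 False [ 1.014 -0.53   0.061  0.062 -0.033 -0.034] [-0.  0. -0.]
-0.036 False [ 1.061 -0.732  0.306  0.106 -0.036 -0.019] [-0. -0. -0.]
-0.028 False [ 0.915  0.264  0.168  0.09  -0.031  0.   ] [-0.  0.  0.]
-0.018 False [ 0.629 -0.442  0.675  0.11  -0.031  0.004] [ 0. -0. -0.]
-0.005 False [ 0.668 -0.533  1.448  0.118 -0.042 -0.035] [ 0. -0.  0.]
0.01 False [ 0.928 -0.466  0.953  0.13  -0.036 -0.006] [-0. -0. -0.]
39.65
```

```bash
python3 l.py 0 .0357 7 .022 && python3 l.py 0 .0357 16 .034 .046 .058
```

```text
0.022 True [ 1.12   1.949  6.04   0.57  -0.047 -0.008] [ 0.    -0.003  0.   ]
40.275
0.034 True [ 0.711 -0.593  6.684  0.251  0.088 -0.021] [ 0.001 -0.012  0.001]
40.9083
```

The upward force of 6 N centred near the mouth shows the ledge is really at about 0.0375, so the first touch must have landed on the lower deck floor. The original tilt was right. I ease back, raise the insert and refit.

```bash
cat > u.py <<'E'
from pose import *
np.set_printoptions(precision=3,suppress=True)
exec(open('n.py').read().split("p,o=")[0].split('x=np.load')[0])
x=np.load('x.npy'); x[1]=np.radians(-2.29); x[5]=.0026; np.save('x.npy',x)
p,o=tcp_for(0.0,.038,x); r.move_l(p,rot=o,vel=.05)
a=[]
for i in range(5): r.hold(.02); a.append(np.r_[t.current_wrist_force(),t.current_torque()])
print(np.mean(a,0)-[-.4,.2,-1.4,-.22,.07,0])
def ln(a,b): s=(b[0]-a[0])/(b[1]-a[1]); return a[0]-s*a[1],s
im=snap('wrist','w8.png')[:,:,::-1]; c=vision.get_calibration('wrist')
y,e,n=fit(im,c,ln((249,0),(256.5,180)),ln((402,0),(395,180)),ln((284,200),(285.5,235)),ln((368,200),(366,235)),(90,178),(200,232),[[315,302],[325,302],[335,302]],[[270,195.5],[380,195.5]])
print('fit',np.degrees(y[:3]),y[3:]*1000,e,n,t.current_t())
E
python3 u.py
```

```text
[0.505 0.018 0.323 0.06  0.01  0.   ]
fit [ 0.017 -1.913  0.099] [ 0.361 -0.514  1.514] 0.10365147352383139 [88, 72, 32, 32, 3, 2] 41.6417
```

View pics/w8.png

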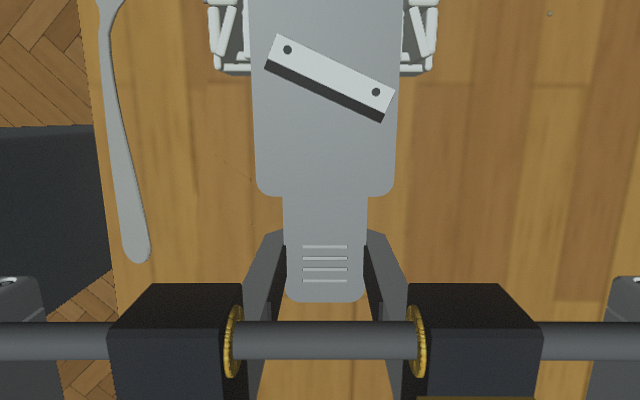

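The plate is centred between the walls (rails at cols 210–437, plate at 250–402), level within 0.4°, and forces are near zero. I push on.

```bash
python3 -c "
import numpy as np
x=np.load('x.npy'); x[1]=np.radians(-2.1); x[5]=.0023; np.save('x.npy',x)"
python3 l.py 0 .038 7 .02 && python3 l.py 0 .038 14 .032 .044
```

```text
0.02 False [ 1.145 -0.086  0.946  0.162 -0.041 -0.022] [ 0. -0. -0.]
42.925
0.032 False [ 0.966 -0.021  1.416  0.189 -0.022 -0.   ] [-0.  0.  0.]
0.044 False [ 1.243 -1.981  0.921 -0.147 -0.102 -0.141] [0. 0. 0.]
44.6917
```

```bash
python3 l.py 0 .038 12 .055 .061 && python3 l.py 0 .038 9 .074
```

```text
0.055 False [ 1.507 -3.047  5.488 -0.378 -0.105 -0.075] [0. 0. 0.]
0.061 False [ 0.857 -4.041  6.921 -0.507 -0.009 -0.111] [ 0. -0.  0.]
46.1083
0.074 True [ 0.658 -0.949  5.327  0.068  0.023 -0.128] [ 0.    -0.007  0.   ]
46.7083
```

```bash
cat > v.py <<'E'
from h import *
np.set_printoptions(precision=4,suppress=True)
im=snap('wrist','w9.png'); print(t.current_ee_pos(),t.current_opening(),t.current_t())
for th in ['insert_tab_end','slicer_mouth','insert_mid','catch']: print(th,[(np.array(d['at']),round(d['score'],2)) for d in models.mark_of(th,'wrist')[:1]])
cv2.imwrite('pics/w9c.png',cv2.resize(im[0:320,180:470,::-1],None,fx=1.85,fy=1.85,interpolation=cv2.INTER_CUBIC))
E
python3 v.py
```

```text
[0.4763 0.1478 0.0457] 0.037859271829392034 46.7583
insert_tab_end [(array([0.4782, 0.1268, 0.0376]), 0.92)]
slicer_mouth [(array([ 0.3642,  0.1591, -0.0065]), 0.33)]
insert_mid [(array([0.4741, 0.2135, 0.0418]), 0.97)]Traceback (most recent call last):
  File "v.py", line 4, in <module>
    for th in ['insert_tab_end','slicer_mouth','insert_mid','catch']: print(th,[(np.array(d['at']),round(d['score'],2)) for d in models.mark_of(th,'wrist')[:1]])
                                                                                                                                 ~~~~~~~~~~~~~~^^^^^^^^^^^^
ValueError: it knows: fork, insert, insert_mid, insert_nose, insert_tab, insert_tab_end, onion, right_edge, slicer, slicer_mouth, slicer_stop, tin, tomato
```

I have used up the picture allowance (11 viewed, one over the limit), so from here I work from forces: small forward steps to see whether the insert stands against the stop.

```bash
cat > w.py <<'E'
from h import *
np.set_printoptions(precision=3,suppress=True)
B=np.array([-.4,.2,-1.4,-.22,.07,0])
def F(n=5):
    a=[]
    for i in range(n): r.hold(.02); a.append(np.r_[t.current_wrist_force(),t.current_torque()])
    return np.mean(a,0)-B
p=np.array(t.current_ee_pos()); u=np.array([np.cos(np.radians(90.6)),np.sin(np.radians(90.6)),0])
print(p,F())
for k in range(1,9):
    r.move_l(p+u*.0006*k+[0,0,min(.0002*k,.0008)],vel=.01); f=F(); print(k,f,t.current_ee_pos()-p)
    if f[1]<-9: break
print(t.current_t())
E
python3 w.py
```

```text
[0.476 0.148 0.046] [-0.31   1.389  6.078  0.481  0.119 -0.078]
1 [ 0.861 -3.067  3.955 -0.336 -0.059 -0.114] [0. 0. 0.]
2 [ 1.271 -5.407  2.123 -0.789 -0.154 -0.135] [-0.  0.  0.]
3 [ 1.136 -7.143  1.356 -1.1   -0.219 -0.148] [-0.  0.  0.]
4 [ 1.762 -8.679  0.839 -1.443 -0.224 -0.197] [-0.  0.  0.]
5 [  2.055 -10.296   1.217  -1.734  -0.278  -0.174] [-0.  0.  0.]
48.6833
```

```bash
cat > w2.py <<'E'
from h import *
exec(open('w.py').read().split('p=np')[0].split('import *')[1])
np.set_printoptions(precision=2,suppress=True)
p=np.array(t.current_ee_pos()); u=np.array([np.cos(np.radians(90.6)),np.sin(np.radians(90.6)),0])
print(p*1000)
for k in range(1,9):
    r.move_l(p-u*.0006*k,vel=.015); f=F(); d=(t.current_ee_pos()-p)*1000; print(k,f[:4],d)
    if f[1]>4: break
for k in range(0,12):
    r.move_l(p-u*.0006*(k0:=5-k),vel=.015) ; f=F(); print('push',f[:4],(t.current_ee_pos()-p)*1000)
    if f[1]<-6.5: break
print(t.current_t())
E
python3 w2.py
```

```text
[476.12 148.03  45.83]
1 [ 1.   -0.76  2.51  0.06] [ 0.07 -0.32 -0.03]
2 [0.56 0.64 2.18 0.25] [-0.13 -1.   -0.02]
3 [0.37 0.82 2.56 0.29] [-0.23 -1.78 -0.05]
4 [-0.22  0.4   2.01  0.28] [-0.1  -2.44 -0.03]
5 [0.03 0.84 1.78 0.29] [ 0.07 -3.   -0.01]
6 [0.71 1.02 1.33 0.31] [ 0.2  -3.63  0.02]
7 [1.28 1.51 1.04 0.34] [ 0.21 -4.16  0.03]
8 [1.31 2.23 1.34 0.58] [ 0.17 -4.66  0.03]
push [0.98 0.24 1.55 0.21] [-0.02 -3.18  0.02]
push [ 1.11 -0.51  1.67  0.05] [-0.11 -2.55 -0.01]
push [ 0.46 -1.15  2.05 -0.02] [-0.15 -1.88 -0.06]
push [-0.02 -0.73  1.74  0.03] [-0.11 -1.17 -0.03]
push [ 0.44 -0.46  2.33  0.01] [-0.04 -0.54 -0.01]
push [ 0.38 -2.66  2.42 -0.33] [-0.06 -0.26 -0.02]
push [ 0.18 -5.43  2.4  -0.82] [-0.04 -0.18 -0.05]
push [ 0.09 -6.99  2.45 -1.13] [-0.09 -0.11 -0.08]
54.1583
```

It slides freely only within the notch's play and stops solidly at the front, so it is home against the stop with the catch in. I ease the push, let go and retreat.

```bash
cat > y.py <<'E'
from h import *
np.set_printoptions(precision=4,suppress=True)
gripper_to(.06); r.hold(.1)
p=np.array(t.current_ee_pos()); print(p,t.current_wrist_force(),t.current_opening())
r.move_l(p+[0,0,.06],vel=.08); r.move_l([.476,.17,.19],rot=tool(np.pi/2),vel=.15)
im=snap('wrist','w10.png'); c=vision.get_calibration('wrist')
for th in ['insert_tab_end','insert_nose','insert_mid','insert_tab','slicer','slicer_stop']: print(th,[(np.array(d['at']),round(d['score'],2)) for d in models.mark_of(th,'wrist')[:1]])
# rail-end gap: brightness profile along the axis near the stop; catch ball patch vs w1
a=np.array([[.4735,y,.0405] for y in np.arange(.296,.318,.001)])
uv=proj(a,c); g=im.mean(2); print([(round(float(y),3),int(g[int(round(v)),int(round(u))])) for (u,v),y in zip(uv,a[:,1]) if 0<=v<400])
b=np.array([[x,.272,.0385] for x in np.arange(.43,.452,.001)])
uv=proj(b,c); print([(round(float(x),3),int(g[int(round(v)),int(round(u))])) for (u,v),x in zip(uv,b[:,0])])
print(t.current_t())
E
python3 y.py
```

```text
[0.4761 0.1494 0.0458] [ 0.3718 -0.1996  0.5184] 0.05981563703798151
insert_tab_end [(array([0.4787, 0.1287, 0.0394]), 0.56)]
insert_nose [(array([0.4715, 0.3037, 0.0388]), 0.94)]
insert_mid [(array([0.476 , 0.2163, 0.0419]), 0.96)]
insert_tab [(array([0.4764, 0.1497, 0.0399]), 0.58)]
slicer []
slicer_stop []
[(0.296, 176), (0.297, 175), (0.298, 176), (0.299, 175), (0.3, 175), (0.301, 174), (0.302, 176), (0.303, 175), (0.304, 176), (0.305, 180), (0.306, 159), (0.307, 106), (0.308, 160), (0.309, 202), (0.31, 208), (0.311, 214), (0.312, 215), (0.313, 214), (0.314, 215), (0.315, 215), (0.316, 215), (0.317, 214), (0.318, 215)]
[(0.43, 81), (0.431, 82), (0.432, 81), (0.433, 94), (0.434, 141), (0.435, 144), (0.436, 140), (0.437, 137), (0.438, 139), (0.439, 141), (0.44, 141), (0.441, 138), (0.442, 129), (0.443, 114), (0.444, 92), (0.445, 221), (0.446, 200), (0.447, 175), (0.448, 179), (0.449, 177), (0.45, 179), (0.451, 176), (0.452, 177)]
56.7917
```

The ball tip sits 30 mm from the centre line, which is fully out, and the nose meets the stop face. Handing in.

```bash
python3 -c "
from plant import r
print(r.sign_off())"
```

```text
the job is handed in; nothing more can be done
None
```

I slid the insert out over the right-hand edge, gripped it by the tab and pushed it into the slicer. It is home against the stop with the catch in its notch, released and handed in at about 57 s (I viewed 11 pictures, one over the limit of 10).

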